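# Sort the specimens and rack the slide board

### The arm

A 6-joint arm with a two-finger parallel gripper is mounted at the origin on the work surface. World frame = base frame: x ahead of the robot, y to its left, z up, the work surface at z = 0. Lengths are in m, angles in rad, forces in N, time in s.
With the tool pointing down it reaches from about 0.375 to 0.9 m from the base axis. Payload 3.1 kg.
Tool frame: the origin (TCP) lies at the very end of the fingers, on their centre line; the grasp point (between the pads) lies 19 mm behind it (manip.hold_point_z is the distance from the TCP to the grasp point, in m); y points along the fingers, z is the direction in which the jaws open and shut, and the axes are right-handed (so a half turn about y gives the same grasp; the last joint's range is limited). The gripper opens to 85 mm and grips with 20 to 120 N. Pads are 22 mm wide; open, the fingers measure 114 mm over their backs; the gripper's body (76 mm by 85 mm) begins 54 mm behind the grasp point. The pads swing forward as they close: fully open they stand 13 mm farther back than shut.
Start: joints at [-1.452, 0.527, 1.433, -0, 1.181, -0.178], TCP at [0.183, -0.597, 0.231] pointing down, gripper open.
Joint ranges: [-3.08, 3.08], [-0.75, 2.2], [0.22, 2.44], [-1.43, 4.57], [0, 2.65], [-2.85, 2.85]. Speed limits (rad/s): [2.79, 2.79, 3.14, 3.14, 3.14, 3.14].

### API

Orientations are given as a unit quaternion [x, y, z, w].
In Python, from station import manip, eyes, workorder gives the robot as it stands. The module is installed in compiled form; this text tells all that it offers.
- The arm moves only by the shell command python3 -m jog 'ROWS' [OPENING] [FORCE]. ROWS is JSON, a list of rows, each a list of 2 entries, a list of its own where there are three numbers: the shift along the tool's x, y, z in cm, then the turn about the tool's y in rad. A call has 1 to 20 rows; each row is the pose to reach, as a shift and turn from the pose commanded when the call began, along the tool's axes at that moment; what a row does not reach only later rows make up. A row lasts 1/12 s, in which the tool goes at most 41.7 mm and 7.16 degrees, less where a joint would pass 70% of its speed; a pose out of reach is approached as far as the arm can. A call with a gripper value outside its range is refused whole. OPENING is the finger opening in cm, from 0 to 8.54, set as the call begins (- or left out, the last holds). The fingers move at their own pace and stop on an object; FORCE is the grip in N (left out, the last holds). Time passes only in rows, so rows that repeat a pose let the fingers close. It gives the time, the measured TCP pose, the force and the opening at its end, in the units of the state.
- manip.sense(): the state, without advancing time (a new reading comes with each control period).
- eyes.snapshot(name): name is "scene" or "top" or "wrist"; returns a dict with "frame" (480x640x3 uint8, red, green, blue), "vfov" (degrees; the focal length in pixels is half the picture's height over the tangent of half this angle, whatever the lens; pixels are square), "cx", "cy" (the principal point, pixels), "k1" (the pictures are not rectified: a ray, as slopes to the right and down, at radius r is drawn at 1 + k1 r^2 times it, then the intrinsics apply), "rvec" (rotation vector, rad) and "tvec" (3), from world to camera coordinates, as OpenCV has them. Camera axes: x right, y down, z forward; pixel columns grow to the right and rows downward; lengths in m; the calibration is good to about 2 mm. A picture is of the moment at which its call begins. There is no depth.
- workorder.sign_off(): hands the job in, once; it reports no verdict.
The state is a dict: "t": time; "q": joint angles; "qd": joint speeds; "tau": joint torques, N m; "tcp_pos": TCP position; "tool_rot": TCP orientation; "force": force on the tool from outside, world axes, zero at the start; "ft_torque": the same for the moment, N m; "finger_gap": opening from 0.0 (shut) to 1.0 (fully open).
Only numpy, scipy, OpenCV 4.12 (cv2) and the standard library are available. Lean on these libraries where they do the work, as an engineer would, in place of code of your own. Each camera call takes 0.05 s, during which the arm holds its last target. There are 200 camera calls.

### The job

Clear the smear bench: stand both red-capped specimen pots in the red tray and both blue-capped pots in the blue tray, and never tip a pot over. Lay the white slide board on the sloped steel stand, slides up and with its long side running up the slope, roughly in the middle of the stand's width, so that it lies flat with its lower end against the lip. Leave the oil bottle and the timer where they are.

Things in the scene. Friction and masses are not known exactly. Their poses are not given: they have to be found in the camera images.
- red_pot_1: Specimen pot, red screw cap: white round body 42 mm across and 44 mm high, cap 46 mm across and 18 mm high above it, 62 mm tall in all, 40 to 85 g. Starts upright. Origin: centre of the underside; z up through the cap.
- red_pot_2: Specimen pot, red screw cap: white round body 42 mm across and 44 mm high, cap 46 mm across and 18 mm high above it, 62 mm tall in all, 40 to 85 g. Starts upright. Origin: centre of the underside; z up through the cap.
- blue_pot_1: Specimen pot, blue screw cap: white round body 42 mm across and 44 mm high, cap 46 mm across and 18 mm high above it, 62 mm tall in all, 40 to 85 g. Starts upright. Origin: centre of the underside; z up through the cap.
- blue_pot_2: Specimen pot, blue screw cap: white round body 42 mm across and 44 mm high, cap 46 mm across and 18 mm high above it, 62 mm tall in all, 40 to 85 g. Starts upright. Origin: centre of the underside; z up through the cap.
- slide_board: White plastic slide board, 100 mm (its x) by 56 mm (its y) by 12 mm thick, a plain slab with two stained glass slides let into its top, 65 to 125 g. Starts flat on the bench, slides up; both ends are alike. Origin: centre of the underside; z out of the top (slide side).
- red_tray: Open red plastic tray, fixed to the bench: 100 mm (its x) by 170 mm (its y), 25 mm high, walls and floor 4 mm thick; room for two pots side by side along its y. Origin: centre of the underside (the inner floor is 4 mm above it); z up.
- blue_tray: Open blue plastic tray, fixed to the bench: 100 mm (its x) by 170 mm (its y), 25 mm high, walls and floor 4 mm thick; room for two pots side by side along its y. Origin: centre of the underside (the inner floor is 4 mm above it); z up.
- stand: Fixed polished steel stand. Slope 120 mm long, 150 wide (its y), slippery (a board slides down to the lip), rising at 25 deg towards its +x; middle of its upper face 48 mm above the origin. Dark lip across the low (-x) end, 14 mm high, square to the slope, inner face 55 mm downslope of that middle. A board at the lip has its origin at x -5, z 46 mm. Origin on the bench under that middle; z up.
- oil_bottle: Small amber oil bottle with black cap, 26 mm across, 68 mm tall, light and loose: stays where it is. Origin: centre of the underside.
- timer: Small yellow box timer with a black dial, 30 by 40 mm, 26 mm tall, loose: stays where it is. Origin: centre of the underside.

How it is judged:
At the end, for the whole second after the job is handed in: Pots upright (7 deg) on the floor of the tray of their cap's colour, centres within 32 mm (tray x) and 66 mm (tray y) of its centre. Board slides up, flat on the slope (3 deg), lower end within 8 mm of the lip, long side within 10 deg of upslope, within 40 mm of mid-width. All at rest (x of red_pot_1 in the frame of red_tray between -0.032 and 0.032 m and y of red_pot_1 in the frame of red_tray between -0.066 and 0.066 m and z of red_pot_1 in the frame of red_tray between 0 and 0.01 m and angle between each of red_pot_1, red_pot_2, blue_pot_1, blue_pot_2's own z axis and vertical below 0.12 rad and linear speed of each of red_pot_1, red_pot_2, blue_pot_1, blue_pot_2, slide_board below 0.02 m/s and angular speed of each of red_pot_1, red_pot_2, blue_pot_1, blue_pot_2, slide_board below 0.3 rad/s and x of red_pot_2 in the frame of red_tray between -0.032 and 0.032 m and y of red_pot_2 in the frame of red_tray between -0.066 and 0.066 m and z of red_pot_2 in the frame of red_tray between 0 and 0.01 m and x of blue_pot_1 in the frame of blue_tray between -0.032 and 0.032 m and y of blue_pot_1 in the frame of blue_tray between -0.066 and 0.066 m and z of blue_pot_1 in the frame of blue_tray between 0 and 0.01 m and x of blue_pot_2 in the frame of blue_tray between -0.032 and 0.032 m and y of blue_pot_2 in the frame of blue_tray between -0.066 and 0.066 m and z of blue_pot_2 in the frame of blue_tray between 0 and 0.01 m and x of slide_board in the frame of stand between -0.013 and 0.004 m and y of slide_board in the frame of stand between -0.04 and 0.04 m and z of slide_board in the frame of stand between 0.038 and 0.054 m and angle between slide_board's own z axis and vertical between 0.38 and 0.5 rad and angle between the y axis of slide_board and the y axis of stand, either way round below 0.17 rad); the robot touches nothing.
It fails at once if a specimen pot is tipped over (leaning more than 40 degrees) (angle between any of red_pot_1, red_pot_2, blue_pot_1, blue_pot_2's own z axis and vertical above 0.7 rad).
It fails at once if the oil bottle or the timer is shifted more than 30 mm (distance of any of oil_bottle, timer from where it was at the start of the episode above 0.03 m).
It also fails if it takes over 106 s, if anything falls off the work surface, if the arm or the gripper's body presses on something with over 40 N, if the wrist force passes 120 N, or if a joint passes its speed limit or range.

## Working session

There is one attempt and no reset: what is moved stays moved. The work goes in short steps, Python scripts to look and compute and a shell command to move; the robot and the scene stay as the last step left them, time stands still between calls to the robot, and variables do not carry over. Pictures are saved under pics/ and viewed, about 12 in all and at most 16, crops included, and the job is handed in when it is done.

```bash
mkdir -p pics; cat > h.py <<'E'
import numpy as np, cv2
from station import manip, eyes
from scipy.spatial.transform import Rotation as R
def snap(n,save=None):
    s=eyes.snapshot(n); s={**s}
    if save: cv2.imwrite('pics/'+save,s['frame'][:,:,::-1])
    s['f']=240/np.tan(np.radians(s['vfov'])/2)
    s['R']=cv2.Rodrigues(np.array(s['rvec'],float))[0]; s['t']=np.array(s['tvec'],float).ravel(); return s
def ray(s,u,v):
    d=np.array([(u-s['cx'])/s['f'],(v-s['cy'])/s['f']]); x=d.copy()
    for _ in range(20): x=d/(1+s['k1']*(x@x))
    return -s['R'].T@s['t'], s['R'].T@np.array([x[0],x[1],1])
def plane(s,u,v,z):
    o,d=ray(s,u,v); return o+d*(z-o[2])/d[2]
def proj(s,p):
    c=s['R']@np.array(p)+s['t']; x=c[:2]/c[2]; x=x*(1+s['k1']*(x@x)); return x*s['f']+[s['cx'],s['cy']]
E
python3 - <<'E'
from h import *
for n in ['scene','top','wrist']:
    s=snap(n,n+'0.png'); print(n,s['vfov'],s['k1'],-s['R'].T@s['t'],s['R'][2])
st=manip.sense(); print(st, R.from_quat(st['tool_rot']).as_matrix(), manip.hold_point_z)
E
```

```text
scene 54.08677286568112 -0.04043820529503693 [1.00345041 0.06813595 0.68078431] [-0.56830794 -0.10354057 -0.81627534]
top 57.94226361678701 0.00579565053220444 [0.4484154  0.00485167 0.75275528] [ 0.11644489 -0.02720283 -0.99282455]
wrist 66.89312325871441 -0.06938057160785165 [ 0.26200653 -0.57371586  0.37212541] [-0.30508412 -0.09057486 -0.94800837]
{'t': 0.15, 'q': array([-1.45147726e+00,  5.28261879e-01,  1.43362076e+00,  1.06858796e-05,
        1.18139099e+00, -1.78481987e-01]), 'qd': array([-9.82576836e-05, -2.19341178e-03, -4.93690845e-03, -3.34187026e-04,
       -5.02798670e-04, -1.33006092e-03]), 'tau': array([ 8.13487604e-04, -4.42743051e+01, -1.78274828e+01, -3.06982784e-04,
        5.63634749e-03,  1.13957390e-05]), 'tcp_pos': array([ 0.1833618 , -0.59692086,  0.23054866]), 'tool_rot': array([-0.10487741,  0.69987641, -0.69868851,  0.10491955]), 'force': array([0.55739145, 0.26212963, 0.50252833]), 'ft_torque': array([ 0.01517527,  0.03814215, -0.00137557]), 'finger_gap': 1.0032630208319562} [[-9.55985235e-01 -1.90280358e-04  2.93414713e-01]
 [-2.93414613e-01  1.67019305e-03 -9.55983826e-01]
 [-3.08154268e-04 -9.99998587e-01 -1.65251093e-03]] 0.0187
```

View pics/top0.png

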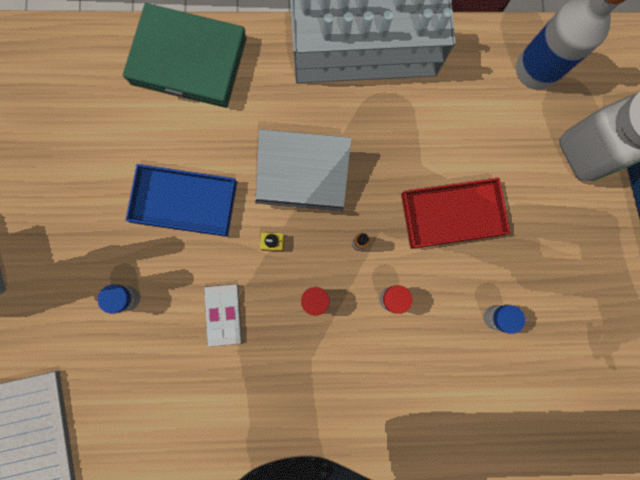

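View pics/scene0.png

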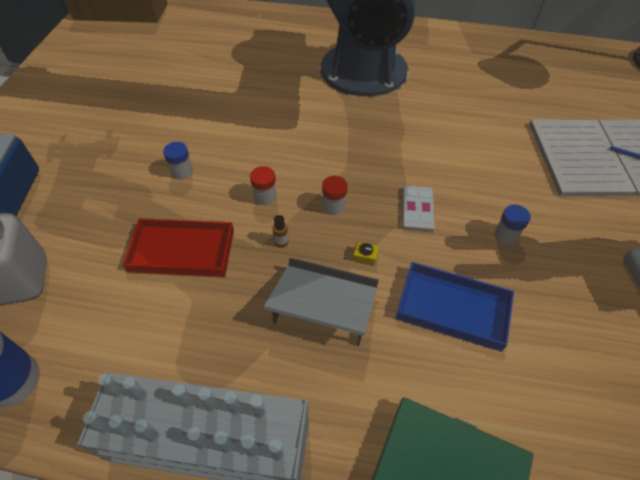

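The top view shows blue pots at (114,298) and (509,319), red pots at (315,301) and (398,299), and the board at (222,315). The blue tray is at (182,200), the red tray at (456,213) and the stand at (303,169), lip towards the robot. The bottle is at (362,240) and the timer at (271,241).

```bash
cat > meas.py <<'E'
from h import *
s=snap('top'); im=s['frame']; hsv=cv2.cvtColor(im,cv2.COLOR_RGB2HSV)
H,S,V=[hsv[:,:,i].astype(int) for i in range(3)]
def cnts(m,amin,amax):
    c=cv2.findContours(m.astype(np.uint8),cv2.RETR_EXTERNAL,cv2.CHAIN_APPROX_NONE)[0]
    return [k for k in c if amin<cv2.contourArea(k)<amax]
def rep(nm,k,z):
    P=np.array([plane(s,*p,z)[:2] for p in k[:,0]]).astype(np.float32)
    c,wh,a=cv2.minAreaRect(P)
    print(nm,'px',k[:,0].mean(0).round(),'xy',np.round(c,4),'size',np.round(wh,4),'ang',round(a,1))
red=((H<8)|(H>172))&(S>150)&(V>60); blue=(H>105)&(H<125)&(S>150)&(V>40)
for nm,m in (('red',red),('blue',blue)):
    for k in cnts(m,300,1500): rep(nm+' cap',k,0.060)
    for k in cnts(m,2500,9000): rep(nm+' tray',k,0.025)
w=(S<60)&(V>140); w[:270]=0; w[360:]=0; w[:,:190]=0; w[:,260:]=0
for k in cnts(cv2.morphologyEx(w.astype(np.uint8),cv2.MORPH_CLOSE,np.ones((15,15))),800,5000): rep('board',k,0.012)
y=(H>22)&(H<33)&(S>180)&(V>100); y[:225]=0
for k in cnts(y,100,2000): rep('timer',k,0.026)
g=(S<50)&(V>90); g[:125]=0; g[215:]=0; g[:,:250]=0; g[:,360:]=0
for k in cnts(g,3000,9000):
    a=cv2.approxPolyDP(k,6,True)[:,0]; print('stand',a.tolist())
p=plane(s,362,239,0.068); print('bottle',p)
E
python3 meas.py
```

```text
red cap px [315. 301.] xy [ 0.4416 -0.0025] size [0.0446 0.0436] ang 62.7
red cap px [398. 299.] xy [ 0.4422 -0.1347] size [0.0446 0.0444] ang 43.4
red tray px [455. 213.] xy [ 0.5889 -0.2461] size [0.101  0.1751] ang 7.5
blue cap px [509. 319.] xy [ 0.4084 -0.3117] size [0.0485 0.0409] ang 89.1
blue cap px [114. 298.] xy [0.4504 0.3123] size [0.0426 0.0465] ang 20.5
blue cap px [547.  59.] xy [ 0.8461 -0.4046] size [0.0815 0.0796] ang 44.9
blue tray px [181. 200.] xy [0.6151 0.221 ] size [0.1703 0.099 ] ang 81.1
board px [221. 315.] xy [0.4203 0.1537] size [0.1    0.0547] ang 4.1
stand [[259, 130], [256, 198], [343, 206], [349, 137]]
bottle [ 0.5385688  -0.07911113  0.068     ]
```

```bash
python3 - <<'E'
from h import *
s=snap('top')
a=plane(s,259,130,.073);b=plane(s,349,137,.073); y=(a-b)[:2]; print('w',np.linalg.norm(y)); y/=np.linalg.norm(y); x=np.array([y[1],-y[0]])
print('stand', (a+b)[:2]/2-x*.0544, 'yaw',np.degrees(np.arctan2(x[1],x[0])))
E
python3 -m jog '[[[-30,9,-20.6],0.298],[[-30,9,-20.6],0.298],[[-30,9,-20.6],0.298],[[-30,9,-20.6],0.298],[[-30,9,-20.6],0.298],[[-30,9,-20.6],0.298],[[-30,9,-20.6],0.298],[[-30,9,-20.6],0.298],[[-30,9,-20.6],0.298],[[-30,9,-20.6],0.298],[[-30,9,-20.6],0.298],[[-30,9,-20.6],0.298],[[-30,9,-20.6],0.298],[[-30,9,-20.6],0.298]]' 7.5 40
python3 - <<'E'
from h import *
s=snap('wrist','w1.png'); print(proj(s,[.4084,-.3117,.062]))
E
```

```text
w 0.1466940548045381
stand [0.65782019 0.01615504] yaw -4.891274178130922
t: 1.42
tcp_pos: [0.4093, -0.3142, 0.1417]
tool_rot: [-0.001, -0.707, 0.708, 0.001]
force: [-1.0, 0.0, -0.4]
finger_gap: 0.88
[316.37591494 248.29869277]
```

View pics/w1.png

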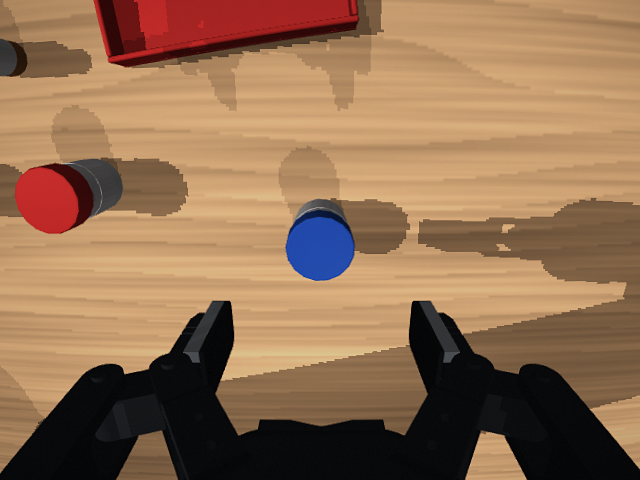

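The blue cap is at (320,246), against (316,248) predicted, and sits centred between the fingers. I'll go down and grip the cap.

```bash
python3 -m jog '[[[0,4,0],0],[[0,8,0],0],[[0,10.7,0],0],[[0,10.7,0],0],[[0,10.7,0],0]]'
python3 -m jog '[[[0,0,0],0],[[0,0,0],0],[[0,0,0],0],[[0,0,0],0],[[0,0,0],0],[[0,0,0],0],[[0,-2,0],0],[[0,-5,0],0],[[0,-9,0],0],[[0,-12,0],0],[[0,-12,0],0]]' 2 40
```

```text
t: 1.88
tcp_pos: [0.4087, -0.3127, 0.0335]
tool_rot: [-0.0, 0.708, -0.706, -0.001]
force: [0.4, -0.5, 0.2]
finger_gap: 0.877
t: 2.8
tcp_pos: [0.4127, -0.3155, 0.161]
tool_rot: [-0.003, -0.703, 0.711, -0.003]
force: [-0.3, -1.0, -0.5]
finger_gap: 0.524
```

```bash
python3 -m jog '[[[-1,0,-2],0],[[-2,0,-5],0],[[-3.5,0,-9],0],[[-5,0,-13],0],[[-6.5,0,-17],0],[[-8.5,0,-21],0],[[-10,0,-25],0],[[-11.5,0,-29],0],[[-13,0,-33],0],[[-14.5,0,-37],0],[[-16,0,-41],0],[[-17.5,0,-44.5],0],[[-19,0,-47.5],0],[[-19.6,0,-49.3],0],[[-19.6,0,-49.7],0],[[-19.6,0,-49.7],0]]'
python3 -m jog '[[[0,2,0],0],[[0,5,0],0],[[0,8,0],0],[[0,10,0],0],[[0,11,0],0],[[0,11,0],0],[[0,11,0],0]]'
```

```text
t: 4.13
tcp_pos: [0.6052, 0.1861, 0.1541]
tool_rot: [0.001, -0.707, 0.707, -0.001]
force: [-0.9, -0.1, -0.9]
finger_gap: 0.519
t: 4.72
tcp_pos: [0.6059, 0.1835, 0.0447]
tool_rot: [-0.0, -0.707, 0.707, 0.0]
force: [0.2, -0.6, -1.3]
finger_gap: 0.521
```

```bash
python3 -m jog '[[[0,0.3,0],0],[[0,0.6,0],0],[[0,0.6,0],0],[[0,0.6,0],0]]'
python3 -m jog '[[[0,0,0],0],[[0,0,0],0],[[0,0,0],0],[[0,0,0],0],[[0,-2,0],0],[[0,-6,0],0],[[0,-9,0],0],[[0,-11,0],0],[[0,-11,0],0]]' 6.2
python3 - <<'E'
from h import *
s=snap('wrist','w2.png'); print(proj(s,[.4504,.3123,.062]))
E
```

```text
t: 5.05
tcp_pos: [0.6074, 0.1843, 0.0406]
tool_rot: [-0.001, -0.707, 0.707, -0.001]
force: [-0.8, -0.6, 5.8]
finger_gap: 0.522
t: 5.8
tcp_pos: [0.6092, 0.185, 0.1535]
tool_rot: [0.004, 0.708, -0.707, 0.004]
force: [0.7, 0.3, 0.6]
finger_gap: 0.725
[169.90046215 419.57436093]
```

View pics/w2.png

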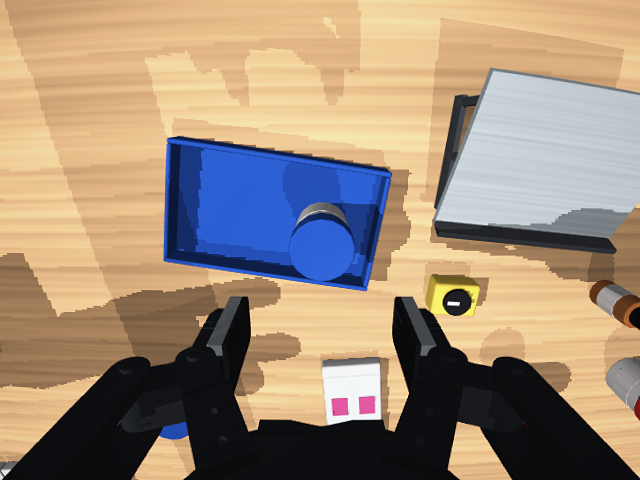

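The pot stands upright in the blue tray, cap at (321,247). Next, blue pot 1.

```bash
python3 -m jog '[[[2.5,0,-2],0],[[5,0,-4],0],[[8,0,-6.5],0],[[11,0,-9],0],[[14,0,-11.5],0],[[15.7,0,-12.8],0],[[15.7,0,-12.8],0],[[15.7,2,-12.8],0],[[15.7,6,-12.8],0],[[15.7,10,-12.8],0],[[15.7,12,-12.8],0],[[15.7,12,-12.8],0],[[15.7,12,-12.8],0]]' 7.5
python3 -m jog '[[[0,0,0],0],[[0,0,0],0],[[0,0,0],0],[[0,0,0],0],[[0,0,0],0],[[0,0,0],0],[[0,-2,0],0],[[0,-5,0],0],[[0,-9,0],0],[[0,-12,0],0],[[0,-12,0],0]]' 2 40
```

```text
t: 6.93
tcp_pos: [0.4482, 0.3115, 0.0265]
tool_rot: [0.001, -0.706, 0.708, 0.002]
force: [0.1, 1.6, -0.6]
finger_gap: 0.878
t: 7.85
tcp_pos: [0.4525, 0.3144, 0.1547]
tool_rot: [0.004, 0.709, -0.705, 0.004]
force: [1.1, -0.3, -1.6]
finger_gap: 0.526
```

```bash
python3 -m jog '[[[-2,0,0.5],0],[[-5,0,1.5],0],[[-9,0,2.5],0],[[-13,0,4],0],[[-16,0,4.8],0],[[-17,0,5],0],[[-17,0,5],0],[[-17,2,5],0],[[-17,6,5],0],[[-17,9,5],0],[[-17,10.8,5],0],[[-17,11.3,5],0],[[-17,11.6,5],0],[[-17,11.6,5],0]]'

```

```text
t: 9.02
tcp_pos: [0.6152, 0.2629, 0.0334]
tool_rot: [0.002, -0.707, 0.708, 0.001]
force: [-1.8, -0.5, 4.8]
finger_gap: 0.523
```

```bash
python3 -m jog '[[[0,0,0],0],[[0,0,0],0],[[0,0,0],0],[[0,0,0],0],[[0,-2,0],0],[[0,-6,0],0],[[0,-9,0],0],[[0,-11.5,0],0],[[0,-11.5,0],0],[[0,-11.5,0],0]]' 6.2
python3 -m jog '[[[2,0,3],0],[[4,0,6],0],[[6.5,0,10],0],[[9,0,14],0],[[11.5,0,18],0],[[14,0,22],0],[[16.5,0,25.5],0],[[17.4,0,26.5],0],[[17.4,0,26.6],0],[[17.4,0,26.6],0],[[17.4,0,26.6],0]]' 7.5
```

```text
t: 9.85
tcp_pos: [0.6199, 0.2628, 0.1494]
tool_rot: [0.001, 0.707, -0.707, 0.001]
force: [-0.3, 0.6, -1.0]
finger_gap: 0.726
t: 10.77
tcp_pos: [0.4448, -0.0035, 0.1467]
tool_rot: [0.0, 0.707, -0.707, -0.001]
force: [-0.1, -0.2, -0.3]
finger_gap: 0.877
```

```bash
python3 -m jog '[[[0.3,3,0],0],[[0.3,7,0],0],[[0.3,10.5,0],0],[[0.3,11.4,0],0],[[0.3,11.4,0],0],[[0.3,11.4,0],0]]'
python3 -m jog '[[[0,0,0],0],[[0,0,0],0],[[0,0,0],0],[[0,0,0],0],[[0,0,0],0],[[0,0,0],0],[[0,-2,0],0],[[0,-5,0],0],[[0,-9,0],0],[[0,-12,0],0],[[0,-12,0],0],[[0,-12,0],0]]' 2 40
```

```text
t: 11.27
tcp_pos: [0.4423, -0.0027, 0.0332]
tool_rot: [-0.001, 0.707, -0.707, 0.0]
force: [0.8, -0.5, 0.2]
finger_gap: 0.88
t: 12.27
tcp_pos: [0.4432, -0.0038, 0.1558]
tool_rot: [-0.002, -0.706, 0.708, -0.002]
force: [0.1, -0.2, -1.0]
finger_gap: 0.527
```

```bash
python3 -m jog '[[[-1.5,0,2],0],[[-4,0,5.5],0],[[-6.5,0,9],0],[[-9,0,13],0],[[-11.5,0,16.5],0],[[-13.5,0,19],0],[[-14.2,0,20.2],0],[[-14.2,0,20.2],0],[[-14.2,2,20.2],0],[[-14.2,6,20.2],0],[[-14.2,9,20.2],0],[[-14.2,10.5,20.2],0],[[-14.2,11.1,20.2],0],[[-14.2,11.4,20.2],0],[[-14.2,11.4,20.2],0]]'
```

```text
t: 13.52
tcp_pos: [0.5812, -0.2032, 0.0394]
tool_rot: [-0.002, 0.708, -0.706, -0.002]
force: [-0.3, 0.3, 1.2]
finger_gap: 0.524
```

Near the floor now. I'll lower slightly, release, and go over red pot 2.

```bash
python3 -m jog '[[[0,0.2,0],0],[[0,0.2,0],0],[[0,0.2,0],0]]'
python3 -m jog '[[[0,0,0],0],[[0,0,0],0],[[0,0,0],0],[[0,0,0],0],[[0,-2,0],0],[[0,-6,0],0],[[0,-9,0],0],[[0,-11.2,0],0],[[0,-11.2,0],0],[[0,-11.2,0],0]]' 6.2
python3 -m jog '[[[3,0,-1.5],0],[[6,0,-3],0],[[9.5,0,-4.7],0],[[12.5,0,-6.3],0],[[13.8,0,-6.8],0],[[13.9,0,-6.8],0],[[13.9,3,-6.8],0],[[13.9,7,-6.8],0],[[13.9,10.5,-6.8],0],[[13.9,11.7,-6.8],0],[[13.9,11.7,-6.8],0],[[13.9,11.7,-6.8],0]]' 7.5
```

```text
t: 13.77
tcp_pos: [0.5818, -0.2034, 0.0392]
tool_rot: [-0.001, 0.708, -0.706, -0.001]
force: [-4.8, 3.8, 14.7]
finger_gap: 0.53
t: 14.6
tcp_pos: [0.5845, -0.2059, 0.1505]
tool_rot: [-0.001, -0.707, 0.708, -0.001]
force: [-0.5, 1.0, -0.9]
finger_gap: 0.726
t: 15.6
tcp_pos: [0.445, -0.1377, 0.0308]
tool_rot: [-0.001, 0.708, -0.707, -0.001]
force: [-0.8, -0.7, 0.4]
finger_gap: 0.878
```

```bash
python3 -m jog '[[[0,0,0],0],[[0,0,0],0],[[0,0,0],0],[[0,0,0],0],[[0,0,0],0],[[0,0,0],0],[[0,-2,0],0],[[0,-5,0],0],[[0,-9,0],0],[[0,-12,0],0],[[0,-12,0],0],[[0,-12,0],0]]' 2 40
python3 -m jog '[[[-1.5,0,1.5],0],[[-4,0,4],0],[[-7,0,7],0],[[-10,0,10],0],[[-12.5,0,12.7],0],[[-14.3,0,14.5],0],[[-14.8,0,15],0],[[-14.8,0,15],0],[[-14.8,2,15],0],[[-14.8,6,15],0],[[-14.8,9,15],0],[[-14.8,10.5,15],0],[[-14.8,11.1,15],0],[[-14.8,11.4,15],0],[[-14.8,11.4,15],0]]'
```

```text
t: 16.6
tcp_pos: [0.4458, -0.138, 0.1542]
tool_rot: [-0.002, -0.706, 0.708, -0.002]
force: [-0.9, 0.5, -0.9]
finger_gap: 0.529
t: 17.85
tcp_pos: [0.5902, -0.2848, 0.0382]
tool_rot: [-0.002, 0.708, -0.706, -0.001]
force: [-0.1, 0.2, -0.5]
finger_gap: 0.525
```

```bash
python3 -m jog '[[[0,0.2,0],0],[[0,0.2,0],0],[[0,0.2,0],0]]'
python3 -m jog '[[[0,0,0],0],[[0,0,0],0],[[0,0,0],0],[[0,0,0],0],[[0,-2,0],0],[[0,-6,0],0],[[0,-9,0],0],[[0,-11.2,0],0],[[0,-11.2,0],0],[[0,-11.2,0],0]]' 6.2
python3 -m jog '[[[1.5,0,-4],0],[[3,0,-8],0],[[4.5,0,-12],0],[[6,0,-16],0],[[7.5,0,-20],0],[[9,0,-24],0],[[10.5,0,-28],-0.07],[[12,0,-32],-0.07],[[14,0,-36],-0.07],[[15.5,0,-40],-0.07],[[17,0,-43],-0.07],[[17.3,0,-44],-0.07],[[17.3,0,-44],-0.07],[[17.3,0,-44],-0.07]]' 8.5
python3 - <<'E'
from h import *
s=snap('wrist','w3.png'); print(proj(s,[.4203,.1537,.012])); snap('top','t3.png')
E
```

```text
t: 18.1
tcp_pos: [0.5916, -0.2859, 0.0377]
tool_rot: [-0.001, 0.708, -0.706, -0.001]
force: [-2.1, 2.7, 7.0]
finger_gap: 0.527
t: 18.93
tcp_pos: [0.5936, -0.2881, 0.15]
tool_rot: [-0.001, -0.706, 0.708, -0.001]
force: [0.3, 0.6, 0.4]
finger_gap: 0.724
t: 20.1
tcp_pos: [0.4188, 0.153, 0.1473]
tool_rot: [0.026, -0.706, 0.707, -0.025]
force: [0.2, -0.2, 1.1]
finger_gap: 0.999
[319.79516262 220.21876726]
```

View pics/w3.png

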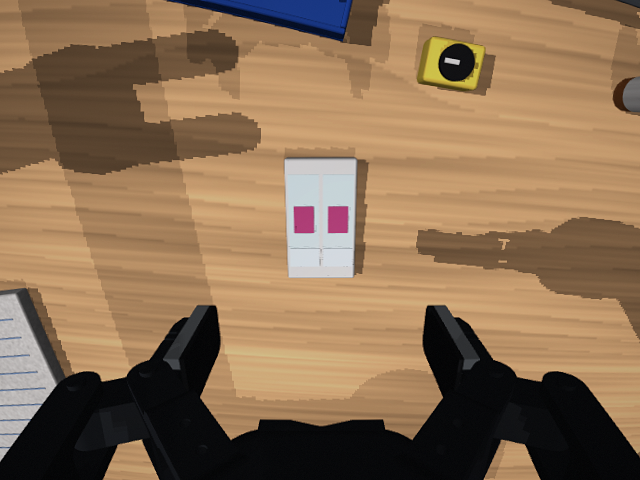

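View pics/t3.png

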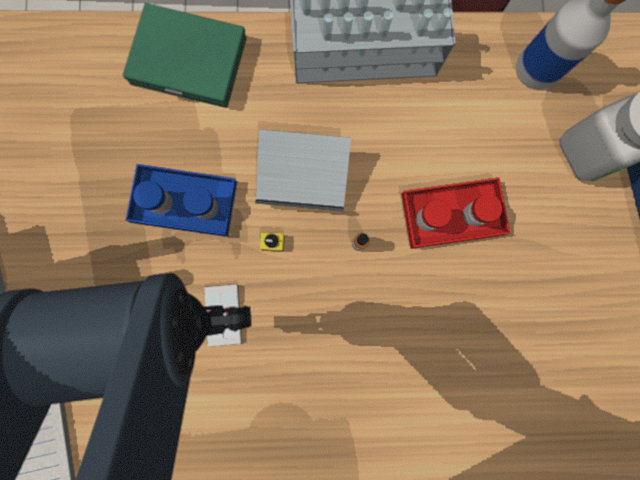

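All four pots stand in their trays, blue at (152,196) and (200,202), red at (436,215) and (486,209). The timer and bottle are unmoved. The board is centred and aligned in the wrist view, at (321,217).

```bash
python3 -m jog '[[[0,3,0],0],[[0,7,0],0],[[0,11,0],0],[[0,13.5,0],0],[[0,14.2,0],0],[[0,14.4,0],0],[[0,14.4,0],0],[[0,14.4,0],0]]'
python3 -m jog '[[[0,0,0],0],[[0,0,0],0],[[0,0,0],0],[[0,0,0],0],[[0,0,0],0],[[0,0,0],0],[[0,0,0],0]]' 2 30
python3 - <<'E'
from h import *
snap('wrist','w4.png')
E
```

```text
t: 20.87
tcp_pos: [0.421, 0.1521, 0.0054]
tool_rot: [-0.024, 0.707, -0.707, 0.025]
force: [-0.3, -0.3, 0.1]
finger_gap: 0.993
t: 21.45
tcp_pos: [0.4207, 0.1526, 0.0059]
tool_rot: [-0.024, 0.707, -0.707, 0.026]
force: [-0.1, -0.5, 8.7]
finger_gap: 0.637
```

View pics/w4.png

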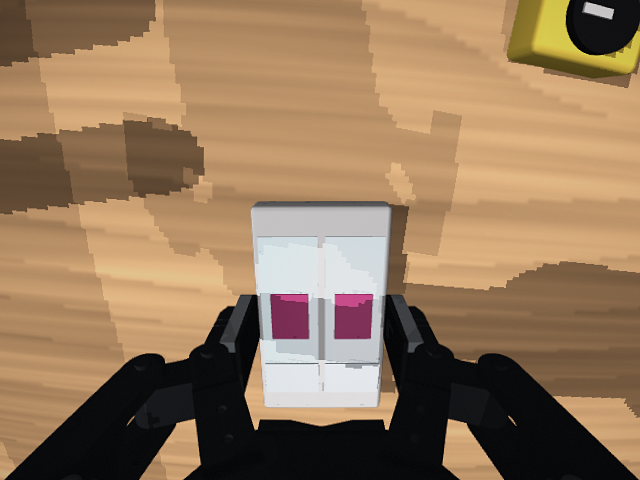

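The board is gripped across its width, with the fingertips just touching the bench. Next I lift it and carry it over the stand, turned to the stand's yaw.

```bash
python3 -m jog '[[[0,-2,0],0],[[0,-5,0],0],[[0,-9,0],0],[[0,-12,0],0],[[-2,-12,1.3],0.05],[[-5,-12,3.4],0.1],[[-9,-12,6],0.157],[[-13,-12,8.7],0.157],[[-16,-12,11.3],0.157],[[-19,-12,13],0.157],[[-21.5,-12,14.5],0.157],[[-22.7,-12,15.3],0.157],[[-22.8,-12,15.4],0.157],[[-22.8,-12,15.4],0.157],[[-22.8,-12,15.4],0.157]]'
python3 - <<'E'
from h import *
s=snap('top','t5.png'); s=snap('wrist'); cv2.imwrite('pics/w5.png',s['frame'][:,:,::-1])
E
```

```text
t: 22.75
tcp_pos: [0.656, 0.0157, 0.1241]
tool_rot: [0.03, 0.707, -0.706, -0.032]
force: [-0.6, 0.6, -1.5]
finger_gap: 0.63
```

View pics/w5.png

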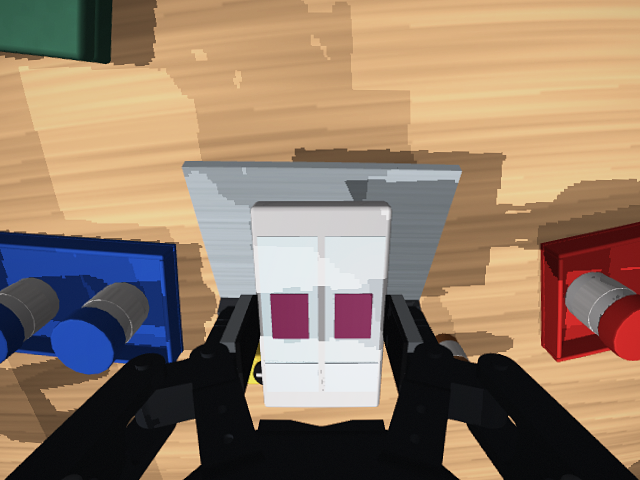

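The board is centred on the stand and aligned with it. I'll lower it in steps with a light grip, so its upper end pivots up on the slope.

```bash
python3 -m jog '[[[0,1.5,0],0],[[0,3,0],0],[[0,4,0],0],[[0,4.4,0],0],[[0,4.4,0],0],[[0,4.4,0],0]]' - 20
python3 -m jog '[[[0,0.2,0],0],[[0,0.4,0],0],[[0,0.6,0],0],[[0,0.6,0],0]]'
python3 -m jog '[[[0,0.2,0],0],[[0,0.4,0],0],[[0,0.4,0],0]]'
```

```text
t: 23.35
tcp_pos: [0.6579, 0.0151, 0.0805]
tool_rot: [0.031, 0.706, -0.706, -0.031]
force: [-0.1, -0.2, -1.0]
finger_gap: 0.63
t: 23.68
tcp_pos: [0.6583, 0.0148, 0.0747]
tool_rot: [-0.031, -0.706, 0.706, 0.031]
force: [-1.5, -0.5, 2.2]
finger_gap: 0.633
t: 23.93
tcp_pos: [0.6575, 0.0149, 0.0702]
tool_rot: [0.03, 0.706, -0.706, -0.031]
force: [-3.1, 0.6, 3.6]
finger_gap: 0.633
```

Contact started near 0.075 and the board is pivoting under only 3–4 N. I'll carry on down.

```bash
python3 -m jog '[[[0,0.2,0],0],[[0,0.4,0],0],[[0,0.6,0],0],[[0,0.6,0],0]]'
python3 -m jog '[[[0,0.2,0],0],[[0,0.4,0],0],[[0,0.4,0],0]]'
python3 - <<'E'
from h import *
s=snap('scene'); cv2.imwrite('pics/s6.png',cv2.resize(s['frame'][150:380,200:460,::-1],None,fx=2.5,fy=2.5))
E
```

```text
t: 24.27
tcp_pos: [0.6576, 0.0148, 0.0635]
tool_rot: [0.03, 0.706, -0.706, -0.031]
force: [-2.6, 0.2, 1.3]
finger_gap: 0.634
t: 24.52
tcp_pos: [0.6583, 0.0147, 0.0598]
tool_rot: [-0.031, -0.706, 0.706, 0.031]
force: [-0.5, 0.5, 0.2]
finger_gap: 0.633
```

View pics/s6.png

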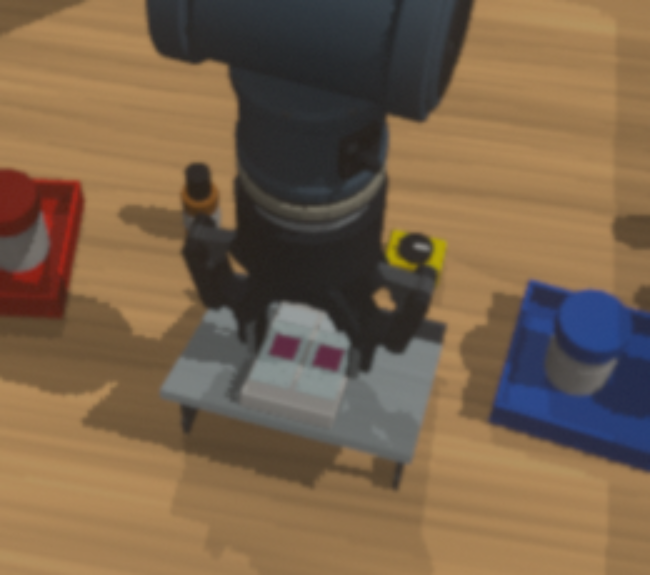

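The crop shows the board tilted close to the slope at (300,370), with forces near zero. One small step further, then I release.

```bash
python3 -m jog '[[[0,0.15,0],0],[[0,0.3,0],0],[[0,0.3,0],0]]'
python3 -m jog '[[[0,0,0],0],[[0,0,0],0],[[0,0,0],0],[[0,0,0],0],[[0,0,0],0],[[0,0,0],0],[[0,-2,0],0],[[0,-6,0],0],[[0,-10,0],0],[[0,-13,0],0],[[0,-13,0],0],[[0,-13,0],0]]' 7.5
python3 -m jog '[[[3,0,0],0],[[7,0,0],0],[[11,0,0],0],[[15,-2,0],0],[[18,-4,0],0],[[18,-5,0],0],[[18,-5,0],0],[[18,-5,0],0],[[18,-5,0],0],[[18,-5,0],0]]'
python3 - <<'E'
from h import *
s=snap('scene'); cv2.imwrite('pics/s7.png',cv2.resize(s['frame'][150:380,100:540,::-1],None,fx=1.8,fy=1.8)); snap('wrist','w7.png')
E
```

```text
t: 24.82
tcp_pos: [0.6586, 0.0146, 0.0578]
tool_rot: [-0.031, -0.706, 0.706, 0.03]
force: [-1.1, -0.4, 3.0]
finger_gap: 0.632
t: 25.82
tcp_pos: [0.6596, 0.0146, 0.1901]
tool_rot: [-0.033, -0.706, 0.707, 0.029]
force: [-0.1, -0.4, -1.3]
finger_gap: 0.878
t: 26.65
tcp_pos: [0.4791, 0.0303, 0.236]
tool_rot: [0.03, 0.707, -0.706, -0.032]
force: [-0.2, 0.4, -0.1]
finger_gap: 0.88
```

View pics/s7.png

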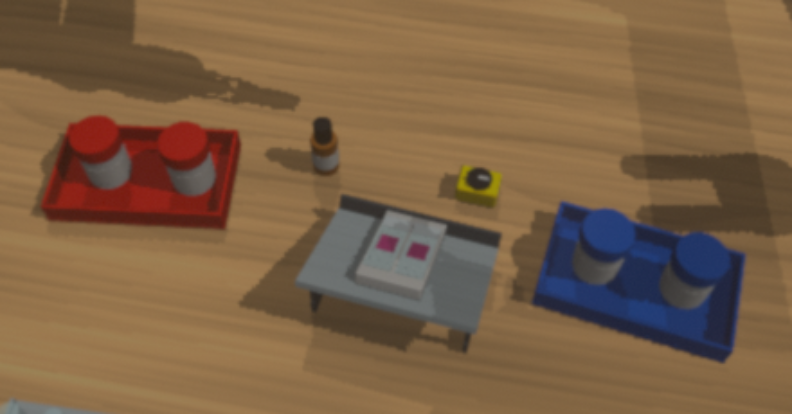

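View pics/w7.png

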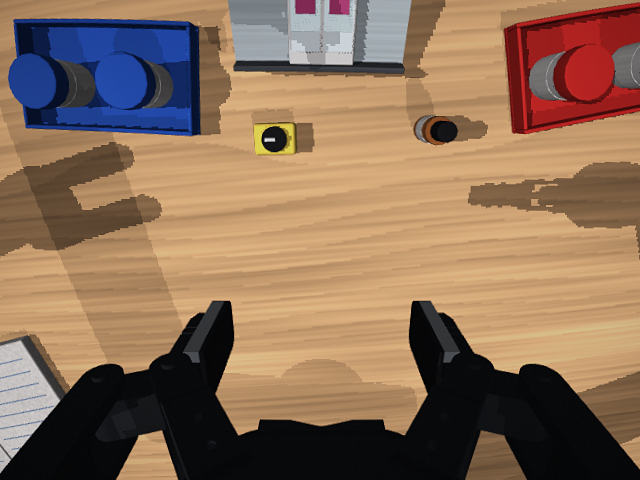

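The board appears to lie flat against the lip, with all pots upright and the bottle and timer in place. Before signing off I'll check the numbers in the scene and top views.

```bash
python3 meas.py | grep -v stand; python3 - <<'E'
from h import *
s=snap('top'); hs=cv2.cvtColor(s['frame'],cv2.COLOR_RGB2HSV); print('bottle cap px now', end=' ')
v=hs[228:250,350:375,2]<60; y,x=np.nonzero(v); print(x.mean()+350,y.mean()+228)
# expected corners of board top if flat at lip
a=np.radians(-4.9); X=np.array([np.cos(a),np.sin(a),0]);Y=np.array([-X[1],X[0],0]);o=np.array([.6578,.0155,0])
t=np.radians(25);sx=np.cos(t)*X+[0,0,np.sin(t)];n=-np.sin(t)*X+[0,0,np.cos(t)]
for name in('top','scene'):
    s=snap(name); im=s['frame'][:,:,::-1].copy()
    P=[proj(s,o-.005*X+[0,0,.046]+n*.012+i*.05*sx+j*.028*Y) for i,j in((1,1),(1,-1),(-1,-1),(-1,1))]
    for p in P: cv2.circle(im,(int(p[0]*8),int(p[1]*8)),12,(0,255,0),-1,shift=3)
    c=np.mean(P,0).astype(int); cv2.imwrite(f'pics/{name}8.png',cv2.resize(im[c[1]-60:c[1]+60,c[0]-60:c[0]+60],None,fx=3.3,fy=3.3,interpolation=cv2.INTER_NEAREST))
cv2.imwrite('pics/both.png',np.hstack([cv2.imread(f'pics/{n}8.png') for n in('top','scene')]))
E
```

```text
red tray px [455. 213.] xy [ 0.5889 -0.2462] size [0.101  0.1753] ang 7.6
blue cap px [548.  59.] xy [ 0.8469 -0.4045] size [0.0815 0.08  ] ang 43.9
bottle [ 0.5385688  -0.07911113  0.068     ]
bottle cap px now nan nan<stdin>:3: RuntimeWarning: Mean of empty slice.
  ret = ret.dtype.type(ret / rcount)
```

View pics/both.png

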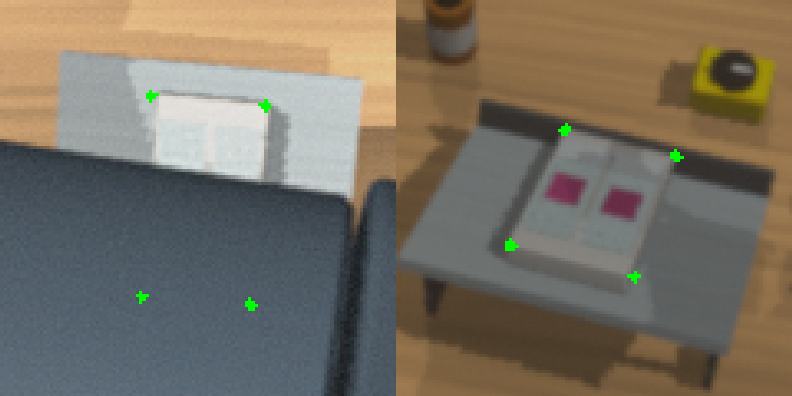

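The predicted corners of a board flat at the lip match the visible corners in both views, to about a pixel. I'm handing in.

```bash
python3 -c "
from station import workorder,manip
print(manip.sense()['t']); workorder.sign_off()"
```

```text
26.95
the job is handed in; nothing more can be done
```

I put both red pots in the red tray and both blue pots in the blue tray. I then lowered the slide board onto the stand so that it pivoted onto the slope, let it go, and handed the job in at about 27 s of the 106 s.

- **Board:** the corners predicted for a board lying flat against the lip matched the visible ones to about a pixel. That covers all four corners in the scene view and the upper two in the top view.
- **Pots:** the last pictures show all four upright in the right trays.
- **Bottle and timer:** neither looks to have moved in the last pictures. In the top view taken after the pots were placed, both were at the same pixels as at the start.
- **Checks that failed:** the last numeric check from the top camera gave no new pot, timer or bottle positions, because the arm and tight masks hid them. For those I relied on the pictures and on the arm's recorded release positions.

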